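# Tip a weighed portion of cheese bars from the scale pan into the tub

### The job

Slide the yellow tub between the two guide rails in front of the blue scale until it is fully home against the rubber buffers and leave it there; then press down the side flange of the tipping pan, on its black pad near the open end, until the pan rests on its rubber stop, and hold it there so that all five hard-cheese bars slide out into the tub. Finally ease the pan back down onto its rest and let go. The scale has a delicate weighing cell: never push the tub or the pan with more than about 25 N, and neither whip the pan over nor let it fall back; leave the other things on the table alone.

Things in the scene. Friction and masses are not known exactly. Their poses are not given: they have to be found in the camera images.
- scale: Blue packing scale with a steel tipping pan on top, fixed. Origin on the table under the pan's hinge pin; x = level pour direction, towards the tub place; y = along the pin, so its -y side faces the robot; z up. Housing 240 x 220 x 65 mm, x from -190 to +50 mm. Two steel cheeks at y = +-66 mm carry the pin. More than 25 N on scale or pan, from fingers or tub, is too much.
- dock (a point): Where the tub's centre lies when home: x = 147 mm, y = 0, z = 40 mm from the scale's origin, axes as the scale's. Two sprung rubber buffers (faces at x = 65 mm, 22 to 48 mm high) meet the tub's wall there and give 1 mm per 5 N. Two dark steel guide rails, 26 mm high, 150 mm apart inside, run from the housing to x = 130 mm, then flare out to x = 160 mm; the tub's body has 3 mm play to either side.
- hinge (a point): Middle of the pan's hinge pin, 170 mm above the table, axis along the scale's y. Pan: stainless trough 310 mm long, 118 mm wide, 42 mm deep, closed at the rear (190 mm behind the pin), open in front (120 mm ahead of it).
- tray (a joint): Angle of the pan in rad: 0 = level on its rear rest, grows as the open end goes down. A rubber stop ends it somewhere between 0.58 and 0.76; it is unmarked and must be felt (at the flange it gives about 1 mm per 4 to 5 N). Pan 0.7 kg, rear-heavy: it falls back when released; tipping takes 5 to 10 N at the flange, less once the bars have slid. Faster than 1.5 rad/s jolts the cell.
- flange (a point): Place to press, middle of a black 50 x 22 mm pad: top of the pan's flat outward side flange on the robot's side (-y), 73 mm off its centre line, 90 mm ahead of the pin; moves with the pan. The flange runs the pan's whole length from 59 to 87 mm off the centre line, 4 mm thick; its top is 50 mm above the pin (220 mm above the table) when level. Nothing of the pan stands higher.
- tub_center (a point): Centre, half-way up (40 mm), of the open yellow plastic tub; x along its length, roughly the pour direction. Rim 170 x 150 mm: a square bead 10 mm thick and 18 mm deep all round, top at 80 mm; body below it 164 x 144 mm, walls 4 mm. The bead of an end wall (its middle 80 mm from the centre along x, 71 mm above the table) can be pinched from above. About 0.4 kg.
- bar1_center (a point): Centre of one of five tan hard-cheese bars, 64 x 22 x 18 mm, about 32 g, lying in the pan behind the hinge; x along its length. How easily it slides is not known.
- bar2_center (a point): Centre of one of five tan hard-cheese bars, 64 x 22 x 18 mm, about 32 g, lying in the pan behind the hinge; x along its length. How easily it slides is not known.
- bar3_center (a point): Centre of one of five tan hard-cheese bars, 64 x 22 x 18 mm, about 32 g, lying in the pan behind the hinge; x along its length. How easily it slides is not known.
- bar4_center (a point): Centre of one of five tan hard-cheese bars, 64 x 22 x 18 mm, about 32 g, lying in the pan behind the hinge; x along its length. How easily it slides is not known.
- bar5_center (a point): Centre of one of five tan hard-cheese bars, 64 x 22 x 18 mm, about 32 g, lying in the pan behind the hinge; x along its length. How easily it slides is not known.
- jar: Bystander: jar with red lid, 64 mm diameter, 100 mm high; origin under its centre.
- carton: Bystander: small upright carton 50 x 70 x 100 mm; origin under its centre.
- tape: Bystander: roll of tape, 90 mm diameter, 24 mm high; origin under its centre.
- scoop: Bystander: steel scoop with black handle, about 160 mm long, 60 mm high; origin on the table under its middle.
- bowl: Bystander: steel bowl, 110 mm diameter, 50 mm high; origin under its centre.
- marker: Bystander: black marker pen lying, 130 mm long, 16 mm thick; origin under its middle.
- stapler: Bystander: red and black stapler, 130 x 35 x 48 mm; origin under its middle.
Not all that is in view belongs to the job. Of the things that look like the part that bears tub_center, take the one that is farthest to the robot's left at the start.

How it is judged:
By the outcome, as a careful person would: the job done as asked, in the order asked, and still so for the second after the job is handed in, with the robot touching nothing.
It also fails if it takes over 72 s, if anything falls off the work surface, if the arm or the gripper's body presses on something with over 40 N, if the wrist force passes 120 N, or if a joint passes its speed limit or range.

### The arm

A 6-joint arm with a two-finger parallel gripper is mounted at the origin on the work surface. World frame = base frame: x ahead of the robot, y to its left, z up, the work surface at z = 0. Lengths are in m, angles in rad, forces in N, time in s.
With the tool pointing down it reaches from about 0.25 to 0.775 m from the base axis. Payload 4 kg.
Tool frame: the origin (TCP) lies at the centre of the arm's flange, where the gripper is bolted on; the fingertips stand 199 mm ahead of it and the grasp point (between the pads) lies 180 mm ahead of it (robot.tcp_to_tips is the z of the fingertips in the tool frame, in m); z points along the fingers, y is the line along which they close (so a half turn about z gives the same grasp; the last joint's range is limited). The gripper opens to 94 mm and grips with 3 to 60 N. Pads are 16 mm wide; open, the fingers measure 119 mm over their backs; the gripper's body (75 mm by 177 mm) begins 78 mm behind the grasp point.
Start: joints at [-0.103, 0.087, 1.371, -0, 1.684, -0.103], TCP at [0.55, -0, 0.405] pointing down, gripper open.
Joint ranges: [-3.1, 3.1], [-0.76, 2.03], [0.27, 2.55], [-1.08, 4.22], [0.17, 2.65], [-2.57, 2.57]. Speed limits (rad/s): [2.79, 2.79, 3.14, 3.14, 3.14, 3.14].

### API

Orientations are given as [roll, pitch, yaw] about the fixed x, y, z axes, in that order (R = Rz(yaw) Ry(pitch) Rx(roll)).
In Python, from bench import robot gives the robot as it stands.
- The arm moves only by the tool play_rows, never from a script. Its arguments are lists of equal length, an entry for each row: "translation": the shift along the tool's x, y, z scaled (see below), a list of three; "twist": the turn, a rotation vector about the tool's x, y, z scaled (see below), a list of three; "gripper": the opening, from -1 (shut) to 1 (fully open). A call has 1 to 8 rows; each row shifts and turns the commanded pose from where the row before left it, along the tool's axes as they then stand; what a row does not reach is not made up. The controller multiplies each number of a shift by 0.04 m and each number of a turn by 0.1 rad. A row lasts 1/10 s, in which the tool goes at most 50 mm and 8.59 degrees, less where a joint would pass 70% of its speed; a pose out of reach is approached as far as the arm can. A call with a number of a shift or a turn outside -1 to 1 is refused whole. A call with a gripper value outside its range is refused whole. The fingers move at their own pace and stop on an object; the grip force is fixed at half the most. Time passes only in rows, so rows that do not move let the fingers close. It gives the time, the measured TCP pose, the force, the opening and the grip force at its end, in the units of the state.
- robot.get_obs(): the state, without advancing time (a new reading comes with each control period).
- robot.snapshot(name): name is "scene" or "side" or "wrist"; returns the picture (480x640x3 uint8, red, green, blue); there is no depth.
- robot.camera_model(name): a dict with "camera_matrix" (3x3 intrinsics, pixels), "rvec" (rotation vector, rad) and "tvec" (3), from world to camera coordinates, as OpenCV has them. Camera axes: x right, y down, z forward; pixel columns grow to the right and rows downward; lengths in m; the calibration is good to about 2 mm. A picture is of the moment at which its call begins: read the wrist's pose just before it. camera_model takes no time and is no camera call; for the wrist camera it gives the pose at the moment of the call.
- robot.close_job(): hands the job in; it is judged then, once.
Trained networks look in the newest picture that a camera, given by its name, has taken for a name from the list of things; names that differ only in an ending like _2 or _b are one class to them, and where a whole thing is asked for, a point or a joint stands for the part that bears it (a point fixed in the world has none). Each returns a list of dicts, best first, with "score" (0 to 1); they miss things now and then, are a little off and sometimes report something else, mostly with a low value. They report only what shows in the picture. A call takes as long as a camera call. They do not tell look-alikes from the thing itself.
- robot.recognise(name, camera): "centre" ([x, y, z] in m, in world coordinates, good to about 4 mm: the middle of the surface that is visible of it).
- robot.spot_point(name, camera): "centre" ([x, y, z] in m, in world coordinates, good to about 4 mm: a listed point, or the origin of a listed thing).
The state is a dict: "time": time; "joint_positions": joint angles; "qvel": joint speeds; "joint_torque": joint torques, N m; "tool_pos": TCP position; "ee_rot": TCP orientation; "wrist_force": force on the tool from outside, world axes, zero at the start; "wrist_torque": the same for the moment, N m; "width": finger opening in m; "finger_force": force on a finger pad.
Only numpy, scipy, OpenCV 4.12 (cv2) and the standard library are available. Lean on these libraries where they do the work, as an engineer would, in place of code of your own. Each camera call takes 0.05 s, during which the arm holds its last target. There are 200 camera calls.

## Working session

There is one attempt and no reset: what is moved stays moved. The work goes in short steps, Python scripts to look and compute and a tool call to move; the robot and the scene stay as the last step left them, time stands still between calls to the robot, and variables do not carry over. Pictures are saved under pics/ and viewed, at most 10 in all, crops included, and the job is handed in when it is done.

Besides the shell and the picture viewer there is one more tool, called after "Call:" as a command line: name --argument value ..., lists and objects as JSON in quotes. play_rows: Moves the arm, as the interface text tells. Its arguments: {"type":"object","properties":{"translation":{"type":"array","items":{"type":"array","items":{"type":"number","minimum":-1,"maximum":1}}},"twist":{"type":"array","items":{"type":"array","items":{"type":"number","minimum":-1,"maximum":1}}},"gripper":{"type":"array","items":{"type":"number"}}},"required":["translation","twist","gripper"]}

```bash
mkdir -p pics; ls
cat > look.py <<'E'
import numpy as np, cv2
from bench import robot
def save(cam,n):
    im=robot.snapshot(cam); cv2.imwrite(f'pics/{n}.png',im[:,:,::-1]); return im
def proj(cam,p):
    m=robot.camera_model(cam)
    return cv2.projectPoints(np.array(p,float).reshape(-1,1,3),np.array(m['rvec'],float),np.array(m['tvec'],float),np.array(m['camera_matrix'],float),None)[0].reshape(-1,2)
def ray(cam,uv,z):
    m=robot.camera_model(cam);R=cv2.Rodrigues(np.array(m['rvec'],float))[0];K=np.array(m['camera_matrix'],float)
    c=-R.T@np.array(m['tvec'],float).ravel(); d=R.T@np.linalg.inv(K)@np.array([uv[0],uv[1],1.]); return c+d*(z-c[2])/d[2]
E
python3 - <<'E'
from look import *
for c in ['scene','side']:
    save(c,c+'0')
    for n in ['tub_center','scale','dock','hinge','flange','bar1_center']:
        for r in robot.spot_point(n,c)[:4]: print(c,n,round(r['score'],2),np.round(r['centre'],3),proj(c,r['centre'])[0].round())
o=robot.get_obs();print(o)
E
```

```text
pics
scene tub_center 0.79 [ 0.57  -0.112  0.039] [288. 225.]
scene scale 0.7 [ 0.574  0.163 -0.   ] [329. 300.]
scene scale 0.32 [ 0.549 -0.53  -0.   ] [242. 144.]
scene hinge 0.56 [0.577 0.162 0.17 ] [330. 274.]
scene hinge 0.24 [ 0.548 -0.53  -0.   ] [242. 144.]
scene flange 0.62 [0.505 0.073 0.221] [337. 229.]
scene flange 0.22 [ 0.674 -0.408 -0.001] [223. 180.]
scene bar1_center 0.58 [0.534 0.294 0.182] [368. 304.]
scene bar1_center 0.3 [0.504 0.068 0.224] [337. 227.]
side tub_center 0.98 [ 0.572 -0.111  0.036] [344. 304.]
side scale 0.55 [0.577 0.162 0.002] [300. 271.]
side scale 0.49 [ 0.542  0.542 -0.   ] [244. 229.]
side dock 0.84 [0.578 0.016 0.042] [323. 282.]
side hinge 0.22 [ 0.543  0.541 -0.001] [245. 229.]
side flange 0.97 [0.503 0.07  0.22 ] [294. 228.]
{'time': 0.7, 'joint_positions': array([-1.03084406e-01,  8.70990736e-02,  1.37069824e+00, -4.06427320e-05,
        1.68358587e+00, -1.03125322e-01]), 'qvel': array([ 7.43027426e-04,  5.16502732e-05, -9.81947661e-05,  5.43422009e-05,
        6.46641637e-04,  1.27374369e-03]), 'joint_torque': array([ 1.21969362e-03, -3.39906156e+01, -3.02519453e+01,  7.18982401e-02,
        2.33177631e-02, -7.61204006e-06]), 'tool_pos': array([5.49976625e-01, 2.27260247e-07, 4.04761984e-01]), 'ee_rot': array([3.14138845e+00, 6.17322388e-05, 1.57083266e+00]), 'wrist_force': array([-0.57439287,  0.02792781,  0.34569263]), 'wrist_torque': array([-0.02755296,  0.05125119, -0.04502913]), 'finger_force': 0.0, 'width': 0.09414992986003658}
```

View pics/scene0.png

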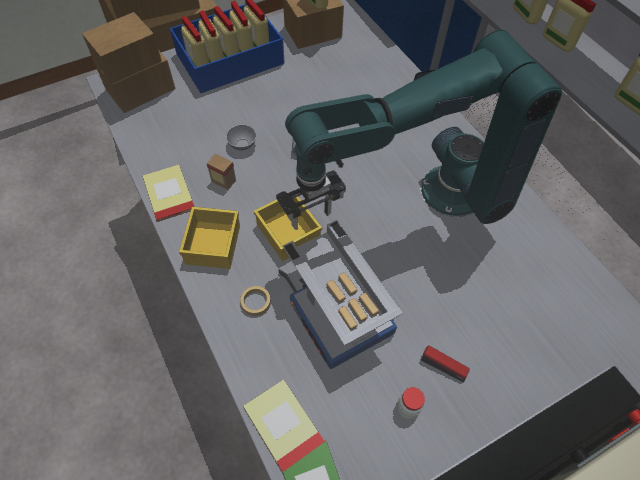

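View pics/side0.png

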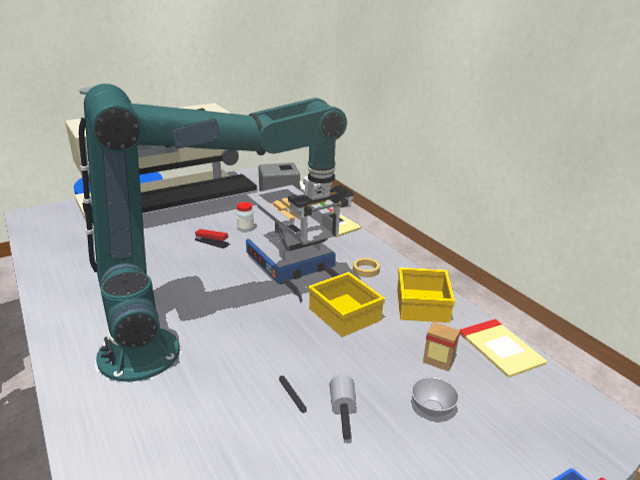

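Run:
```python
from look import *
print('A',ray('scene',(288,222),.08),ray('side',(347,292),.08))
print('B',ray('scene',(211,232),.08),ray('side',(425,280),.08))
im=cv2.imread('pics/scene0.png')[190:290,170:350];cv2.imwrite('pics/c1.png',cv2.resize(im,None,fx=4.4,fy=4.4,interpolation=cv2.INTER_CUBIC))
for c in ['scene','side']:
  for n in ['tub_center','jar','carton','tape','bowl','scoop','marker','stapler']:
    robot
    for r in robot.recognise(n,c)[:3]: print(c,n,round(r['score'],2),np.round(r['centre'],3))
```

```text
A [ 0.57614505 -0.09872088  0.08      ] [ 0.57686596 -0.11621521  0.08      ]
B [ 0.80161559 -0.17770521  0.08      ] [ 0.81779127 -0.17497067  0.08      ]
scene tub_center 0.8 [ 0.808 -0.197  0.023]
scene tub_center 0.65 [ 0.584 -0.12   0.025]
scene jar 0.64 [0.553 0.549 0.106]
scene carton 0.69 [ 0.682 -0.393  0.078]
scene carton 0.64 [0.557 0.22  0.198]
scene carton 0.64 [ 0.546 -0.546  0.03 ]
scene tape 0.73 [0.779 0.064 0.023]
scene bowl 0.81 [ 0.548 -0.548  0.03 ]
scene marker 0.56 [ 0.582 -0.116  0.022]
scene marker 0.27 [0.56  0.193 0.219]
scene stapler 0.84 [0.396 0.49  0.04 ]
side tub_center 0.76 [ 0.578 -0.111  0.04 ]
side tub_center 0.63 [ 0.811 -0.199  0.044]
side jar 0.94 [0.539 0.519 0.061]
side carton 0.87 [ 0.659 -0.422  0.064]
side carton 0.4 [0.597 0.304 0.196]
side bowl 0.57 [ 0.564 -0.517  0.031]
side scoop 0.75 [ 0.349 -0.434  0.041]
side marker 0.76 [ 0.277 -0.339  0.017]
side stapler 0.94 [0.388 0.478 0.029]
```

View pics/c1.png

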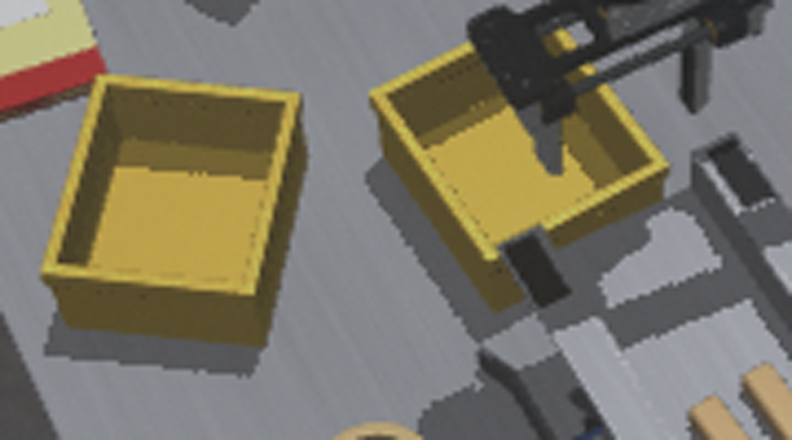

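I have two look-alike tubs: A at scene (288,225), y≈-0.11, and B at (211,237), y≈-0.18. A is farther to the robot's left (+y), so I take A. The crop shows A just in front of the pan's open end, turned slightly.

Run:
```python
from look import *
save('wrist','w0')
m=robot.camera_model('wrist');R=cv2.Rodrigues(np.array(m['rvec'],float))[0];print(-R.T@np.array(m['tvec']).ravel(),R.round(2),m['camera_matrix'])
for n in ['tub_center','scale','dock','hinge','flange']:
    for r in robot.spot_point(n,'wrist')[:4]: print(n,round(r['score'],2),np.round(r['centre'],3),proj('wrist',r['centre'])[0].round())
print(robot.get_obs()['time'])
```

```text
[0.54903739 0.08234867 0.3850258 ] [[ 1.    0.    0.  ]
 [-0.   -0.96  0.28]
 [ 0.   -0.28 -0.96]] [[379.24014366   0.         325.20747873]
 [  0.         379.24014366 232.94855519]
 [  0.           0.           1.        ]]
tub_center 0.86 [ 0.574 -0.113  0.032] [349. 317.]
flange 0.9 [0.502 0.076 0.221] [212. 138.]
1.8
```

View pics/w0.png

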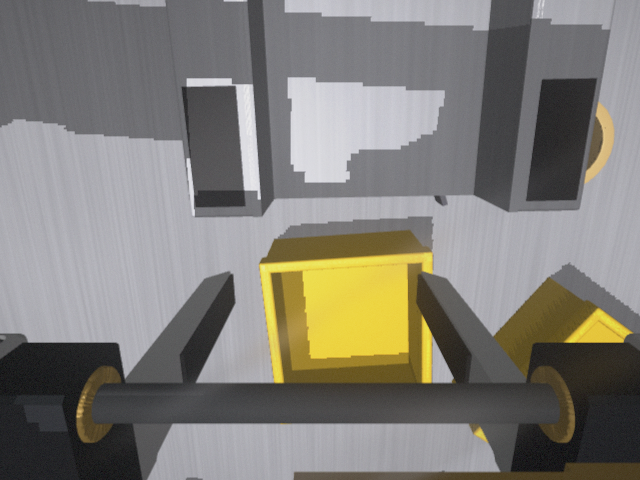

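The wrist image shows the robot-side flange pad at (212,140), the far one at (562,140), and the tub's front rim corners at about (262,265) and (432,254). Now the yaws.

Run:
```python
from look import *
# refine by edges: print geometry from hand pixels
f=lambda uv,z: ray('wrist',uv,z).round(4)
print('tub rim front', f((261,266),.08),f((433,254),.08), 'side L lower', f((276,382),.08), 'R',f((433,382),.08))
print('pan front', f((194,216),.22),f((265,215),.22),f((512,210),.22),f((583,208),.22))
print('padL', f((183,87),.22),f((236,85),.22),f((246,206),.22),f((192,207),.22))
print('padR', f((540,80),.22),f((597,80),.22),f((580,208),.22),f((527,201),.22))
im=cv2.imread('pics/w0.png')[190:400,240:460];cv2.imwrite('pics/c2.png',cv2.resize(im,None,fx=2.8,fy=2.8,interpolation=cv2.INTER_CUBIC))
```

```text
tub rim front [ 0.4942 -0.037   0.08  ] [ 0.6413 -0.0261  0.08  ] side L lower [ 0.5028 -0.1546  0.08  ] R [ 0.6516 -0.1547  0.08  ]
pan front [0.4905 0.0417 0.22  ] [0.5223 0.0422 0.22  ] [0.6325 0.0445 0.22  ] [0.664  0.0454 0.22  ]
padL [0.4913 0.0958 0.22  ] [0.5129 0.0966 0.22  ] [0.514  0.0463 0.22  ] [0.49   0.0458 0.22  ]
padR [0.6364 0.0985 0.22  ] [0.6595 0.0985 0.22  ] [0.6627 0.0454 0.22  ] [0.6386 0.0485 0.22  ]
```

Call:
play_rows --translation '[[-1,0,0],[-1,0,0],[-1,0.25,0],[-1,0.4,0],[-1,0,0],[0,0,0]]' --twist '[[0,0,0],[0,0,0],[0,0,0],[0,0,0],[0,0,0],[0,0,0]]' --gripper '[1,1,1,1,1,1]'

```text
time: 2.4
tool_pos: [0.5759, -0.2045, 0.4036]
ee_rot: [-3.14, 0.002, 1.565]
wrist_force: [0.1, 0.8, -0.2]
width: 0.094
finger_force: 0.0
```

Run:
```python
from look import *
print(robot.get_obs()['tool_pos'])
save('wrist','w1')
for n in ['tub_center','scale','dock','hinge','flange']:
    for r in robot.spot_point(n,'wrist')[:4]: print(n,round(r['score'],2),np.round(r['centre'],3),proj('wrist',r['centre'])[0].round())
```

```text
[ 0.57585824 -0.20453278  0.40358165]
tub_center 0.72 [ 0.575 -0.113  0.035] [325. 115.]
tub_center 0.58 [ 0.809 -0.185  0.041] [579. 197.]
hinge 0.5 [ 0.551 -0.53   0.002] [306. 459.]
```

View pics/w1.png

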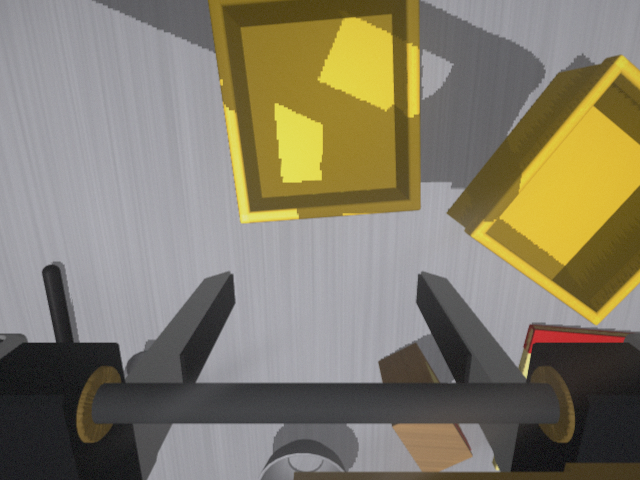

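Run:
```python
from look import *
f=lambda uv,z: ray('wrist',uv,z).round(4)
print('rear',f((242,222),.08),f((420,209),.08),'L',f((214,30),.08),'R',f((418,30),.08))
```

```text
rear [ 0.5063 -0.1967  0.08  ] [ 0.6537 -0.1854  0.08  ] L [ 0.4947 -0.0528  0.08  ] R [ 0.6426 -0.0525  0.08  ]
```

Call:
play_rows --translation '[[0,0,0],[0,0,0],[0,0,0],[0,0,0],[0,0,0],[0,0,0],[0,0,0],[0,0,0]]' --twist '[[0,0,1],[0,0,1],[0,0,1],[0,0,1],[0,0,1],[0,0,1],[0,0,1],[0,0,1]]' --gripper '[1,1,1,1,1,1,1,1]'

```text
time: 3.5
tool_pos: [0.576, -0.1985, 0.4051]
ee_rot: [3.141, -0.0, 0.769]
wrist_force: [0.0, 0.4, -0.6]
width: 0.0943
finger_force: 0.0
```

Call:
play_rows --translation '[[0,0,0],[0,0,0],[0,0,0],[0,0,0],[0,0,0],[0,0,0],[0,0,0],[0,0,0]]' --twist '[[0,0,1],[0,0,1],[0,0,1],[0,0,1],[0,0,1],[0,0,1],[0,0,0.9],[0,0,0]]' --gripper '[1,1,1,1,1,1,1,1]'

```text
time: 4.3
tool_pos: [0.576, -0.1987, 0.4051]
ee_rot: [3.141, -0.001, 0.083]
wrist_force: [-0.3, -0.8, -0.0]
width: 0.0938
finger_force: 0.0
```

Call:
play_rows --translation '[[0.06,-0.32,0.6],[0,0,0.8],[0,0,0.8],[0,0,0.8],[0,0,0.5],[0,0,0.35],[0,0,0],[0,0,0]]' --twist '[[0,0,0],[0,0,0],[0,0,0],[0,0,0],[0,0,0],[0,0,0],[0,0,0],[0,0,0]]' --gripper '[1,1,1,1,1,1,1,1]'

```text
time: 5.1
tool_pos: [0.5777, -0.1869, 0.2517]
ee_rot: [3.141, -0.001, 0.082]
wrist_force: [-1.2, 0.3, 0.4]
width: 0.0941
finger_force: 0.0
```

Call:
play_rows --translation '[[0,0,0],[0,0,0],[0,0,0],[0,0,0],[0,0,0],[0,0,0]]' --twist '[[0,0,0],[0,0,0],[0,0,0],[0,0,0],[0,0,0],[0,0,0]]' --gripper '[0,-0.5,-1,-1,-1,-1]'

```text
time: 5.7
tool_pos: [0.5774, -0.1871, 0.2508]
ee_rot: [3.142, -0.0, 0.081]
wrist_force: [0.3, 1.2, 0.4]
width: 0.0494
finger_force: 0.0
```

Call:
play_rows --translation '[[0,0,0],[0,0,0],[0,0,0],[0,0,0],[0,0,0],[0,0,0]]' --twist '[[0,0,0],[0,0,0],[0,0,0],[0,0,0],[0,0,0],[0,0,0]]' --gripper '[-1,-1,-1,-1,-1,-1]'

```text
time: 6.3
tool_pos: [0.5774, -0.1873, 0.2506]
ee_rot: [3.141, -0.0, 0.08]
wrist_force: [1.4, -2.6, -0.7]
width: 0.0094
finger_force: 30.0
```

Call:
play_rows --translation '[[0.03,0,0],[0.03,0,0],[0,-0.1,0],[0,-0.1,0],[0,0,0],[0,0,0]]' --twist '[[0,0,0.2],[0,0,0.2],[0,0,0.18],[0,0,0],[0,0,0],[0,0,0]]' --gripper '[-1,-1,-1,-1,-1,-1]'

```text
time: 6.9
tool_pos: [0.5797, -0.1783, 0.2507]
ee_rot: [-3.14, -0.001, 0.023]
wrist_force: [0.3, 1.4, -1.2]
width: 0.0103
finger_force: 30.0
```

Run:
```python
from look import *
im=save('side','s1')[215:345,240:410,::-1]
cv2.imwrite('pics/c3.png',cv2.resize(im,None,fx=4.5,fy=4.5,interpolation=cv2.INTER_CUBIC))
for c in ['side','scene','wrist']:
  if c!='side': robot.snapshot(c)
  for n in ['tub_center','dock','scale','flange']:
    for r in robot.spot_point(n,c)[:1]: print(c,n,round(r['score'],2),np.round(r['centre'],3))
```

```text
side tub_center 0.73 [ 0.673 -0.41  -0.004]
side dock 0.75 [0.581 0.013 0.041]
side scale 0.82 [0.573 0.162 0.001]
side flange 0.94 [0.502 0.068 0.218]
scene tub_center 0.96 [ 0.58  -0.099  0.039]
scene dock 0.49 [0.57  0.295 0.188]
scene scale 0.87 [0.575 0.162 0.003]
scene flange 0.81 [0.503 0.07  0.225]
wrist tub_center 0.89 [ 0.581 -0.098  0.033]
```

View pics/c3.png

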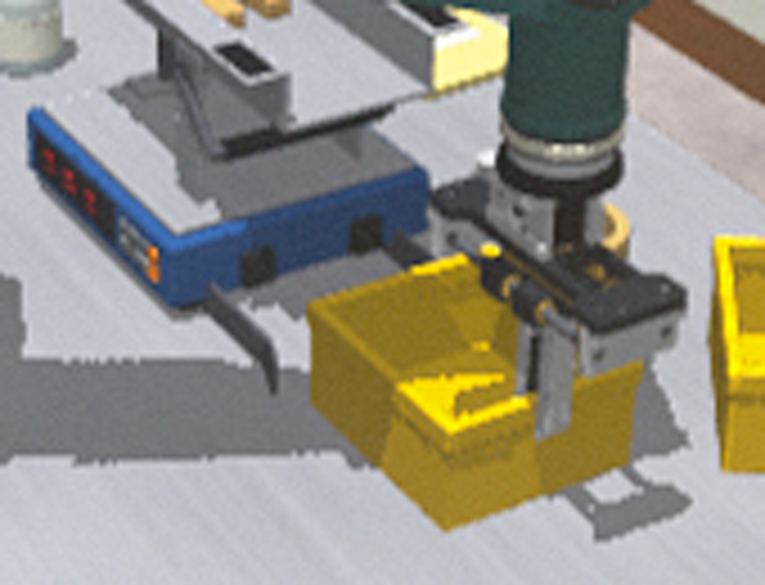

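Run:
```python
from look import *
o=np.array([.5745,.1635,0]);X=np.array([.021,-.9998,0]);Y=np.array([.9998,.021,0])
P=lambda x,y,z:o+x*X+y*Y+np.array([0,0,z])
for n,p in dict(hTL=(.05,-.11,.065),hBL=(.05,-.11,0),hTR=(.05,.11,.065),railk=(.13,-.075,.026),rail0=(.05,-.075,.026),railkR=(.13,.075,.026),padfl=(.115,-.084,.22),padrl=(.065,-.084,.22)).items():
    print(n,((proj('side',P(*p))[0]-[240,215])*4.5).round())
print(robot.get_obs()['tool_pos'])
```

```text
hTL [166. 248.]
hBL [168. 327.]
hTR [431. 171.]
railk [267. 337.]
rail0 [211. 283.]
railkR [450. 278.]
padfl [244.  78.]
padrl [207.  48.]
[ 0.57948197 -0.17887325  0.25064974]
```

Call:
play_rows --translation '[[0,-0.25,0],[0,-0.25,0],[0,-0.25,0],[0,-0.25,0],[0,-0.25,0],[0,-0.25,0]]' --twist '[[0,0,0],[0,0,0],[0,0,0],[0,0,0],[0,0,0],[0,0,0]]' --gripper '[-1,-1,-1,-1,-1,-1]'

```text
time: 8.25
tool_pos: [0.5781, -0.1178, 0.2507]
ee_rot: [3.141, 0.0, 0.023]
wrist_force: [0.1, -1.5, -1.0]
width: 0.0095
finger_force: 30.0
```

Call:
play_rows --translation '[[0,-0.2,0],[0,-0.2,0],[0,-0.2,0],[0,0,0]]' --twist '[[0,0,0],[0,0,0],[0,0,0],[0,0,0]]' --gripper '[-1,-1,-1,-1]'

```text
time: 8.65
tool_pos: [0.5776, -0.0934, 0.2507]
ee_rot: [-3.139, 0.0, 0.024]
wrist_force: [-1.0, 1.7, -0.6]
width: 0.0097
finger_force: 30.0
```

Call:
play_rows --translation '[[0,-0.15,0],[0,-0.15,0],[0,-0.15,0],[0,-0.05,0],[0,0,0]]' --twist '[[0,0,0],[0,0,0],[0,0,0],[0,0,0],[0,0,0]]' --gripper '[-1,-1,-1,-1,-1]'

```text
time: 9.15
tool_pos: [0.5771, -0.0744, 0.2507]
ee_rot: [-3.141, 0.0, 0.023]
wrist_force: [-0.1, -0.1, -1.2]
width: 0.0099
finger_force: 30.0
```

Call:
play_rows --translation '[[0,-0.05,0],[0,-0.05,0],[0,0,0]]' --twist '[[0,0,0],[0,0,0],[0,0,0]]' --gripper '[-1,-1,-1]'

```text
time: 9.45
tool_pos: [0.577, -0.0708, 0.2507]
ee_rot: [-3.141, -0.0, 0.023]
wrist_force: [-0.4, -0.5, -1.9]
width: 0.0095
finger_force: 30.0
```

Call:
play_rows --translation '[[0,-0.05,0],[0,-0.05,0],[0,0,0]]' --twist '[[0,0,0],[0,0,0],[0,0,0]]' --gripper '[-1,-1,-1]'

```text
time: 9.75
tool_pos: [0.5769, -0.0666, 0.2507]
ee_rot: [-3.141, -0.0, 0.023]
wrist_force: [0.4, -1.0, -2.3]
width: 0.0099
finger_force: 30.0
```

Call:
play_rows --translation '[[0,-0.05,0],[0,-0.03,0],[0,0,0]]' --twist '[[0,0,0],[0,0,0],[0,0,0]]' --gripper '[-1,-1,-1]'

```text
time: 10.05
tool_pos: [0.5769, -0.0638, 0.2508]
ee_rot: [3.141, -0.0, 0.023]
wrist_force: [-0.7, -2.6, -2.1]
width: 0.0098
finger_force: 30.0
```

Call:
play_rows --translation '[[0,-0.03,0],[0,0,0]]' --twist '[[0,0,0],[0,0,0]]' --gripper '[-1,-1]'

```text
time: 10.25
tool_pos: [0.5769, -0.0631, 0.2509]
ee_rot: [3.14, -0.0, 0.023]
wrist_force: [-0.4, -5.7, -1.1]
width: 0.0095
finger_force: 30.0
```

Call:
play_rows --translation '[[0,-0.03,0],[0,0,0],[0,0,0]]' --twist '[[0,0,0],[0,0,0],[0,0,0]]' --gripper '[-1,-1,-1]'

```text
time: 10.55
tool_pos: [0.5769, -0.0625, 0.2511]
ee_rot: [3.138, -0.0, 0.022]
wrist_force: [-0.7, -7.4, -0.2]
width: 0.0097
finger_force: 30.0
```

Call:
play_rows --translation '[[0,0,0],[0,0,0],[0,0,0],[0,0,0]]' --twist '[[0,0,0],[0,0,0],[0,0,0],[0,0,0]]' --gripper '[-0.4,-0.2,-0.2,-0.2]'

```text
time: 10.95
tool_pos: [0.5769, -0.0608, 0.2509]
ee_rot: [-3.141, -0.001, 0.023]
wrist_force: [0.1, -0.3, -0.3]
width: 0.0364
finger_force: 0.0
```

Call:
play_rows --translation '[[0,0,-0.4],[0,0,-0.8],[0,0,-0.8],[0,0,-0.8],[0,0,-0.8],[0,0.5,-0.5],[0,0,0]]' --twist '[[0,0,0],[0,0,0],[0,0,0],[0,0,0],[0,0,0],[0,0,0],[0,0,0]]' --gripper '[-0.2,-0.2,-0.2,-0.2,-0.2,-0.2,-0.2]'

```text
time: 11.65
tool_pos: [0.5775, -0.0822, 0.4191]
ee_rot: [3.139, -0.008, 0.021]
wrist_force: [0.6, 0.2, -0.7]
width: 0.0376
finger_force: 0.0
```

Run:
```python
from look import *
im=save('side','s2')[205:325,240:400,::-1]
cv2.imwrite('pics/c4.png',cv2.resize(im,None,fx=4.5,fy=4.5,interpolation=cv2.INTER_CUBIC))
for c in ['side','scene','wrist']:
  if c!='side': robot.snapshot(c)
  for n in ['tub_center','dock','scale','flange']:
    for r in robot.spot_point(n,c)[:1]: print(c,n,round(r['score'],2),np.round(r['centre'],3))
print(robot.get_obs())
```

```text
side tub_center 0.86 [ 0.806 -0.189  0.036]
side scale 0.95 [0.574 0.164 0.002]
side flange 0.86 [0.5   0.069 0.22 ]
scene tub_center 0.74 [ 0.803 -0.184  0.038]
scene scale 0.94 [0.574 0.16  0.005]
scene flange 0.8 [0.501 0.072 0.222]
wrist tub_center 0.78 [0.576 0.017 0.037]
{'time': 12.4, 'joint_positions': array([-2.37139773e-01,  1.59303850e-01,  1.27107333e+00,  4.31181471e-05,
        1.71104893e+00,  1.31082198e+00]), 'qvel': array([ 0.00014065,  0.0005495 , -0.00264816,  0.00141885,  0.00031842,
        0.00107337]), 'joint_torque': array([ 2.29805120e-02, -3.71619415e+01, -3.03595269e+01,  3.59357614e-02,
       -6.72644586e-02,  1.80124985e-04]), 'tool_pos': array([ 0.5772849 , -0.08128616,  0.41472197]), 'ee_rot': array([ 3.14159110e+00, -1.71925951e-04,  2.28406012e-02]), 'wrist_force': array([ 1.23574392,  0.16521675, -0.56535247]), 'wrist_torque': array([ 0.10331302,  0.09700742, -0.02430721]), 'finger_force': 0.0, 'width': 0.037568544671721306}
```

View pics/c4.png

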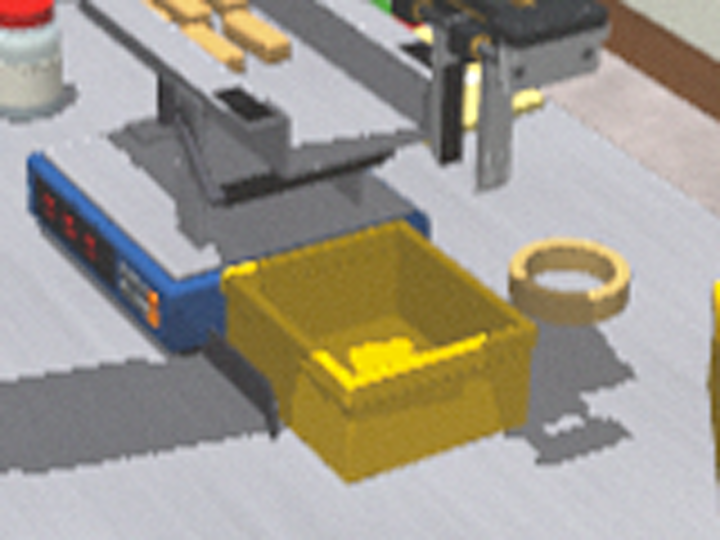

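Side crop: tub sits between the rails against the housing (body at crop (230-530, 230-480)), bars still in pan. Home measured at (0.576, 0.017). Now turn and close the fingers for pressing.

Call:
play_rows --translation '[[0,0,-0.5],[0,0,-0.5],[0,0,0],[0,0,0],[0,0,0],[0,0,0],[0,0,0],[0,0,0]]' --twist '[[0,0,-0.98],[0,0,-0.98],[0,0,-0.98],[0,0,-0.98],[0,0,-0.98],[0,0,-0.98],[0,0,-0.98],[0,0,-0.98]]' --gripper '[-1,-1,-1,-1,-1,-1,-1,-1]'

```text
time: 13.2
tool_pos: [0.5773, -0.0814, 0.4548]
ee_rot: [3.141, -0.0, 0.811]
wrist_force: [-1.3, 0.5, 0.3]
width: 0.0002
finger_force: 0.0
```

Call:
play_rows --translation '[[0,0,0],[0,0,0],[0,0,0],[0,0,0],[0,0,0],[0,0,0],[0,0,0],[0,0,0]]' --twist '[[0,0,-0.98],[0,0,-0.98],[0,0,-0.98],[0,0,-0.98],[0,0,-0.98],[0,0,-0.98],[0,0,-0.98],[0,0,-0.98]]' --gripper '[-1,-1,-1,-1,-1,-1,-1,-1]'

```text
time: 14.0
tool_pos: [0.5773, -0.0813, 0.4548]
ee_rot: [3.141, 0.0, 1.595]
wrist_force: [-0.2, -0.9, 0.3]
width: 0.0004
finger_force: 0.0
```

Call:
play_rows --translation '[[0.6,-0.3,0],[0.8,-0.4,0],[0.8,-0.4,0],[0.8,-0.4,0],[0.5,-0.3,0],[0,0,0]]' --twist '[[0,0,0],[0,0,0],[0,0,0],[0,0,0],[0,0,0],[0,0,0]]' --gripper '[-1,-1,-1,-1,-1,-1]'

```text
time: 14.6
tool_pos: [0.5012, 0.0592, 0.4556]
ee_rot: [3.14, -0.001, 1.595]
wrist_force: [1.2, -0.5, -0.1]
width: 0.0004
finger_force: 0.0
```

Call:
play_rows --translation '[[0.32,0.06,0.3],[0,0,0.1],[0,0,0]]' --twist '[[0,0,0],[0,0,0],[0,0,0]]' --gripper '[-1,-1,-1]'

```text
time: 14.9
tool_pos: [0.5051, 0.0697, 0.4366]
ee_rot: [-3.138, 0.0, 1.59]
wrist_force: [0.4, -1.0, -0.1]
width: 0.0001
finger_force: 0.0
```

Run:
```python
from look import *
save('wrist','w5')
for n in ['flange','tub_center']:
    for r in robot.spot_point(n,'wrist')[:2]: print(n,round(r['score'],2),np.round(r['centre'],3))
p=robot.get_obs()['tool_pos']; print(p, proj('wrist',[p-[0,0,.199],[.5034,.072,.22]]))
```

```text
flange 0.97 [0.5   0.072 0.218]
tub_center 0.81 [ 0.808 -0.186  0.037]
[0.50507229 0.06944912 0.43837249] [[326.9388586  288.07697604]
 [323.89028311 269.31430438]]
```

View pics/w5.png

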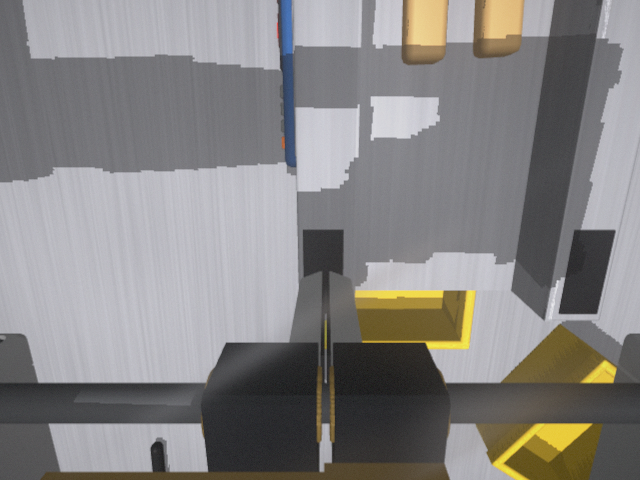

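Call:
play_rows --translation '[[0.06,-0.04,0.2],[0,0,0.2],[0,0,0],[0,0,0.03],[0,0,0]]' --twist '[[0,0,0],[0,0,0],[0,0,0],[0,0,0],[0,0,0]]' --gripper '[-1,-1,-1,-1,-1]'

```text
time: 15.55
tool_pos: [0.503, 0.0724, 0.4214]
ee_rot: [3.142, 0.0, 1.591]
wrist_force: [-0.4, 0.1, -0.2]
width: 0.0004
finger_force: 0.0
```

Call:
play_rows --translation '[[0,0,0.03],[0,0,0.03],[0,0,0]]' --twist '[[0,0,0],[0,0,0],[0,0,0]]' --gripper '[-1,-1,-1]'

```text
time: 15.85
tool_pos: [0.503, 0.0724, 0.4195]
ee_rot: [3.141, -0.0, 1.591]
wrist_force: [-0.2, -0.5, -0.0]
width: 0.0006
finger_force: 0.4
```

Call:
play_rows --translation '[[0,0,0.03],[-0.124,0,0.046],[-0.124,0,0.046],[-0.124,0,0.046],[0,0,0]]' --twist '[[0,0,0],[0,0.2,0],[0,0.2,0],[0,0.2,0],[0,0,0]]' --gripper '[-1,-1,-1,-1,-1]'

```text
time: 16.35
tool_pos: [0.5031, 0.0573, 0.4136]
ee_rot: [3.14, -0.061, 1.59]
wrist_force: [-1.5, -0.5, 4.9]
width: 0.0005
finger_force: 2.4
```

Call:
play_rows --translation '[[-0.124,0,0.046],[-0.124,0,0.046],[-0.124,0,0.046],[-0.124,0,0.046],[-0.124,0,0.046],[-0.124,0,0.046]]' --twist '[[0,0.2,0],[0,0.2,0],[0,0.2,0],[0,0.2,0],[0,0.2,0],[0,0.2,0]]' --gripper '[-1,-1,-1,-1,-1,-1]'

```text
time: 16.95
tool_pos: [0.5037, 0.0291, 0.3997]
ee_rot: [3.139, -0.181, 1.591]
wrist_force: [-1.6, -0.7, 6.7]
width: 0.0008
finger_force: 3.1
```

```bash
cat > st.py <<'E'
from look import *
o=robot.get_obs();from scipy.spatial.transform import Rotation as Ro
R=Ro.from_euler('xyz',o['ee_rot']).as_matrix();tip=o['tool_pos']+R@[0,0,.199]
a=np.array([.5745,.1635,.17]);X=np.array([.021,-.9998,0]);d=tip-a;xs=d@X;z=d[2]
# contact on flange plane: pan angle from tip edge
print('t',o['time'],'tip xs,z',round(xs,4),round(z,4),'ys',round(d@[.9998,.021,0],4),'r',round(np.hypot(xs,z),4),'theta',round(np.arctan2(.05,.09)-np.arctan2(z,xs),3),'tilt',round(np.arccos(-R[2,2]),3),'F',o['wrist_force'].round(1),'q',o['joint_positions'].round(2))
E
python3 st.py
```

```text
t 16.95 tip xs,z 0.0971 0.034 ys -0.0731 r 0.1029 theta 0.171 tilt 0.181 F [-1.6 -0.7  6.7] q [-0.11 -0.01  1.49  0.18  1.68 -0.11]
```

Call:
play_rows --translation '[[-0.185,0,0.07],[-0.185,0,0.07],[-0.185,0,0.07],[-0.185,0,0.07],[-0.185,0,0.07],[-0.185,0,0.07],[-0.185,0,0.07]]' --twist '[[0,0.3,0],[0,0.3,0],[0,0.3,0],[0,0.3,0],[0,0.3,0],[0,0.3,0],[0,0.3,0]]' --gripper '[-1,-1,-1,-1,-1,-1,-1]'

```text
time: 17.65
tool_pos: [0.5047, -0.0158, 0.3667]
ee_rot: [3.139, -0.39, 1.592]
wrist_force: [-2.2, -1.4, 5.7]
width: 0.0004
finger_force: 2.9
```

```bash
python3 st.py
```

```text
t 17.65 tip xs,z 0.1021 0.0126 ys -0.0731 r 0.1029 theta 0.384 tilt 0.39 F [-2.2 -1.4  5.7] q [-0.26  0.02  1.54  0.38  1.68 -0.25]
```

Call:
play_rows --translation '[[-0.185,0,0.07],[-0.185,0,0.07],[-0.185,0,0.07],[-0.185,0,0.07],[-0.185,0,0.07],[0,0,0]]' --twist '[[0,0.3,0],[0,0.3,0],[0,0.3,0],[0,0.3,0],[0,0.3,0],[0,0,0]]' --gripper '[-1,-1,-1,-1,-1,-1]'

```text
time: 18.25
tool_pos: [0.5053, -0.0433, 0.3348]
ee_rot: [-3.139, -0.542, 1.588]
wrist_force: [-0.2, -2.4, 1.1]
width: 0.0005
finger_force: 1.1
```

```bash
python3 st.py
```

```text
t 18.25 tip xs,z 0.1027 -0.0058 ys -0.0735 r 0.1029 theta 0.563 tilt 0.542 F [-0.2 -2.4  1.1] q [-0.34  0.06  1.58  0.51  1.69 -0.35]
```

Call:
play_rows --translation '[[-0.062,0,0.023],[-0.062,0,0.023],[-0.062,0,0.023],[-0.062,0,0.023],[0,0,0]]' --twist '[[0,0.1,0],[0,0.1,0],[0,0.1,0],[0,0.1,0],[0,0,0]]' --gripper '[-1,-1,-1,-1,-1]'

```text
time: 18.75
tool_pos: [0.5054, -0.0493, 0.328]
ee_rot: [-3.141, -0.58, 1.59]
wrist_force: [0.3, -3.8, 2.1]
width: 0.0005
finger_force: 1.9
```

```bash
python3 st.py
```

```text
t 18.75 tip xs,z 0.1022 -0.0085 ys -0.0734 r 0.1026 theta 0.59 tilt 0.58 F [ 0.3 -3.8  2.1] q [-0.36  0.07  1.59  0.54  1.7  -0.37]
```

Call:
play_rows --translation '[[-0.062,0,0.023],[-0.062,0,0.023],[-0.062,0,0.023],[-0.062,0,0.023],[0,0,0]]' --twist '[[0,0.1,0],[0,0.1,0],[0,0.1,0],[0,0.1,0],[0,0,0]]' --gripper '[-1,-1,-1,-1,-1]'

```text
time: 19.25
tool_pos: [0.5056, -0.0553, 0.319]
ee_rot: [-3.141, -0.621, 1.59]
wrist_force: [0.7, -2.6, 1.9]
width: 0.0004
finger_force: 1.6
```

Call:
play_rows --translation '[[-0.062,0,0.023],[-0.062,0,0.023],[0,0,0]]' --twist '[[0,0.1,0],[0,0.1,0],[0,0,0]]' --gripper '[-1,-1,-1]'

```text
time: 19.55
tool_pos: [0.5057, -0.0581, 0.3147]
ee_rot: [-3.141, -0.641, 1.59]
wrist_force: [0.8, -2.0, 1.7]
width: 0.0005
finger_force: 1.4
```

```bash
python3 st.py
```

```text
t 19.55 tip xs,z 0.101 -0.0147 ys -0.0733 r 0.1021 theta 0.652 tilt 0.641 F [ 0.8 -2.   1.7] q [-0.39  0.1   1.6   0.59  1.71 -0.41]
```

Call:
play_rows --translation '[[-0.062,0,0.023],[-0.062,0,0.023],[0,0,0]]' --twist '[[0,0.1,0],[0,0.1,0],[0,0,0]]' --gripper '[-1,-1,-1]'

```text
time: 19.85
tool_pos: [0.5057, -0.0609, 0.3103]
ee_rot: [-3.141, -0.662, 1.59]
wrist_force: [1.1, -2.4, 1.5]
width: 0.0004
finger_force: 1.1
```

Call:
play_rows --translation '[[-0.062,0,0.023],[-0.062,0,0.023],[0,0,0]]' --twist '[[0,0.1,0],[0,0.1,0],[0,0,0]]' --gripper '[-1,-1,-1]'

```text
time: 20.15
tool_pos: [0.5058, -0.0638, 0.3065]
ee_rot: [3.141, -0.682, 1.591]
wrist_force: [-1.3, -2.6, 4.9]
width: 0.0002
finger_force: 2.2
```

```bash
python3 st.py
```

```text
t 20.15 tip xs,z 0.1004 -0.018 ys -0.0733 r 0.102 theta 0.685 tilt 0.682 F [-1.3 -2.6  4.9] q [-0.41  0.11  1.61  0.62  1.71 -0.43]
```

Force is rising; the stop may be near.

Call:
play_rows --translation '[[-0.062,0,0.023],[0,0,0]]' --twist '[[0,0.1,0],[0,0,0]]' --gripper '[-1,-1]'

```text
time: 20.35
tool_pos: [0.5058, -0.0652, 0.3047]
ee_rot: [3.14, -0.692, 1.592]
wrist_force: [-0.9, -3.1, 7.5]
width: 0.0003
finger_force: 3.9
```

Call:
play_rows --translation '[[-0.062,0,0.023],[0,0,0]]' --twist '[[0,0.1,0],[0,0,0]]' --gripper '[-1,-1]'

```text
time: 20.55
tool_pos: [0.5058, -0.0666, 0.3029]
ee_rot: [3.14, -0.702, 1.592]
wrist_force: [-2.2, -3.7, 8.2]
width: 0.0005
finger_force: 4.8
```

```bash
python3 st.py
```

```text
t 20.55 tip xs,z 0.1001 -0.0191 ys -0.0733 r 0.1019 theta 0.695 tilt 0.702 F [-2.2 -3.7  8.2] q [-0.42  0.12  1.61  0.63  1.72 -0.45]
```

Call:
play_rows --translation '[[-0.062,0,0.023],[0,0,0],[0,0,0],[0,0,0]]' --twist '[[0,0.1,0],[0,0,0],[0,0,0],[0,0,0]]' --gripper '[-1,-1,-1,-1]'

```text
time: 20.95
tool_pos: [0.5058, -0.068, 0.3012]
ee_rot: [3.139, -0.712, 1.593]
wrist_force: [-2.3, -5.1, 10.9]
width: 0.0005
finger_force: 5.6
```

```bash
python3 st.py
python3 - <<'E'
from look import *
a=save('scene','sc6')[190:350,230:410,::-1]; b=save('side','sd6')[190:330,230:400,::-1]
A=cv2.resize(a,(400,356),interpolation=cv2.INTER_CUBIC);B=cv2.resize(b,(400,329),interpolation=cv2.INTER_CUBIC)
o=np.zeros((356,800,3),np.uint8);o[:,:400]=A;o[:329,400:]=B;cv2.imwrite('pics/c6.png',o)
for c in ['scene','side']:
  for r in robot.spot_point('bar1_center',c)[:6]: print(c,round(r['score'],2),np.round(r['centre'],3))
E
```

```text
t 20.95 tip xs,z 0.1001 -0.0195 ys -0.0732 r 0.1019 theta 0.699 tilt 0.712 F [-2.3 -5.1 10.9] q [-0.42  0.12  1.61  0.64  1.72 -0.45]
side 0.44 [0.576 0.016 0.038]
```

View pics/c6.png

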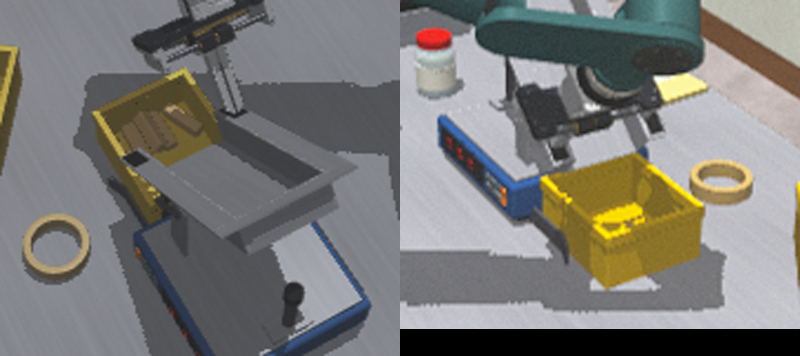

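Scene crop: the pan floor looks empty and the bars lie in the tub (around (120-200, 105-150)). Hold a bit more, then ease back.

Call:
play_rows --translation '[[0,0,0],[0,0,0],[0,0,0],[0,0,0],[0,0,0],[0,0,0],[0,0,0],[0,0,0]]' --twist '[[0,0,0],[0,0,0],[0,0,0],[0,0,0],[0,0,0],[0,0,0],[0,0,0],[0,0,0]]' --gripper '[-1,-1,-1,-1,-1,-1,-1,-1]'

```text
time: 21.95
tool_pos: [0.5058, -0.068, 0.3013]
ee_rot: [3.139, -0.711, 1.594]
wrist_force: [-1.8, -4.8, 11.0]
width: 0.0005
finger_force: 5.6
```

Run:
```python
from look import *
im=cv2.imread('pics/sc6.png');h=cv2.cvtColor(im,cv2.COLOR_BGR2HSV)
m0=cv2.imread('pics/scene0.png');h0=cv2.cvtColor(m0,cv2.COLOR_BGR2HSV)
print('bar hsv',h0[291,335],h0[303,368],'tub bar',h[190+125,0],h[250,295],h[252,305])
m=cv2.inRange(h,(8,60,60),(19,200,255)); 
n,l,s,c=cv2.connectedComponentsWithStats(m)
for i in range(1,n):
  if s[i,4]>15 and 200<c[i][0]<420 and 180<c[i][1]<360: print(s[i],c[i].round())
```

```text
bar hsv [ 18  91 190] [ 19  89 190] tub bar [  0   8 130] [17 93 99] [ 18  95 105]
[209 169  25  20 113] [222. 180.]
[303 236  18  15 126] [312. 243.]
[285 239  25  20 317] [297. 249.]
[251 311  13   5  25] [257. 313.]
```

Call:
play_rows --translation '[[0.062,0,-0.022],[0.062,0,-0.022],[0.062,0,-0.022],[0.125,0,-0.044],[0.125,0,-0.044],[0.188,0,-0.065],[0.188,0,-0.065]]' --twist '[[0,-0.1,0],[0,-0.1,0],[0,-0.1,0],[0,-0.2,0],[0,-0.2,0],[0,-0.3,0],[0,-0.3,0]]' --gripper '[-1,-1,-1,-1,-1,-1,-1]'

```text
time: 22.65
tool_pos: [0.5053, -0.0485, 0.3284]
ee_rot: [-3.141, -0.577, 1.59]
wrist_force: [-0.5, -2.0, 1.6]
width: 0.0005
finger_force: 1.1
```

```bash
python3 st.py
```

```text
t 22.65 tip xs,z 0.1019 -0.0084 ys -0.0738 r 0.1023 theta 0.589 tilt 0.577 F [-0.5 -2.   1.6] q [-0.36  0.07  1.59  0.54  1.7  -0.37]
```

Call:
play_rows --translation '[[0.188,0,-0.065],[0.188,0,-0.065],[0.188,0,-0.065],[0.188,0,-0.065],[0.188,0,-0.065],[0.188,0,-0.065],[0.188,0,-0.065]]' --twist '[[0,-0.3,0],[0,-0.3,0],[0,-0.3,0],[0,-0.3,0],[0,-0.3,0],[0,-0.3,0],[0,-0.3,0]]' --gripper '[-1,-1,-1,-1,-1,-1,-1]'

```text
time: 23.35
tool_pos: [0.5046, -0.0106, 0.3695]
ee_rot: [3.141, -0.367, 1.591]
wrist_force: [-1.0, -2.3, 3.4]
width: 0.0006
finger_force: 1.6
```

Call:
play_rows --translation '[[0.188,0,-0.065],[0.188,0,-0.065],[0.188,0,-0.065],[0.188,0,-0.065],[0.125,0,-0.044],[0.125,0,-0.044],[0.125,0,-0.044],[0.125,0,-0.044]]' --twist '[[0,-0.3,0],[0,-0.3,0],[0,-0.3,0],[0,-0.3,0],[0,-0.2,0],[0,-0.2,0],[0,-0.2,0],[0,-0.2,0]]' --gripper '[-1,-1,-1,-1,-1,-1,-1,-1]'

```text
time: 24.15
tool_pos: [0.5039, 0.0325, 0.3998]
ee_rot: [3.141, -0.169, 1.591]
wrist_force: [-0.9, -0.8, 3.1]
width: 0.0003
finger_force: 1.9
```

```bash
python3 st.py
```

```text
t 24.15 tip xs,z 0.0961 0.0336 ys -0.0733 r 0.1018 theta 0.171 tilt 0.169 F [-0.9 -0.8  3.1] q [-0.1  -0.01  1.49  0.17  1.68 -0.1 ]
```

Call:
play_rows --translation '[[0.125,0,-0.044],[0.125,0,-0.044],[0.125,0,-0.044],[0.125,0,-0.044],[0.125,0,-0.044],[0.062,0,-0.022],[0.062,0,-0.022],[0.062,0,-0.022]]' --twist '[[0,-0.2,0],[0,-0.2,0],[0,-0.2,0],[0,-0.2,0],[0,-0.2,0],[0,-0.1,0],[0,-0.1,0],[0,-0.1,0]]' --gripper '[-1,-1,-1,-1,-1,-1,-1,-1]'

```text
time: 24.95
tool_pos: [0.5032, 0.0632, 0.4146]
ee_rot: [3.141, -0.04, 1.591]
wrist_force: [0.1, -0.4, 3.5]
width: 0.0005
finger_force: 1.8
```

Call:
play_rows --translation '[[0.062,0,-0.022],[0.062,0,-0.022],[0.062,0,-0.022],[0.062,0,-0.022],[0,0,0]]' --twist '[[0,-0.1,0],[0,-0.1,0],[0,-0.1,0],[0,-0.1,0],[0,0,0]]' --gripper '[-1,-1,-1,-1,-1]'

```text
time: 25.45
tool_pos: [0.503, 0.0732, 0.4187]
ee_rot: [3.141, 0.0, 1.591]
wrist_force: [-0.4, 1.2, 4.5]
width: 0.0003
finger_force: 2.2
```

```bash
python3 st.py
```

```text
t 25.45 tip xs,z 0.0888 0.0497 ys -0.0733 r 0.1018 theta -0.003 tilt 0.001 F [-0.4  1.2  4.5] q [ 0.03 -0.01  1.44 -0.    1.71  0.01]
```

Now ease straight up slowly, then clear and look.

Call:
play_rows --translation '[[0,0,-0.02],[0,0,-0.02],[0,0,-0.02],[0,0,-0.02],[0,0,-0.03],[0,0,-0.03],[0,0,0]]' --twist '[[0,0,0],[0,0,0],[0,0,0],[0,0,0],[0,0,0],[0,0,0],[0,0,0]]' --gripper '[-1,-1,-1,-1,-1,-1,-1]'

```text
time: 26.15
tool_pos: [0.503, 0.0727, 0.4241]
ee_rot: [3.141, 0.0, 1.591]
wrist_force: [0.4, 0.0, 0.6]
width: 0.0006
finger_force: 0.0
```

Call:
play_rows --translation '[[0,0,-0.2],[0,0,-0.6],[-0.3,-0.7,-0.8],[-0.4,-0.8,-0.4],[-0.4,-0.8,0],[-0.4,-0.8,0],[-0.4,-0.8,0],[0,0,0]]' --twist '[[0,0,0],[0,0,0],[0,0,0],[0,0,0],[0,0,0],[0,0,0],[0,0,0],[0,0,0]]' --gripper '[-1,-1,-1,-1,-1,-1,-1,-1]'

```text
time: 26.95
tool_pos: [0.3457, -0.007, 0.5059]
ee_rot: [3.138, 0.002, 1.588]
wrist_force: [-0.6, -0.1, 0.1]
width: 0.0003
finger_force: 0.0
```

```bash
python3 st.py
python3 - <<'E'
from look import *
a=save('scene','sc7')[190:350,230:410,::-1]; b=save('side','sd7')[190:330,230:400,::-1]
A=cv2.resize(a,(400,356),interpolation=cv2.INTER_CUBIC);B=cv2.resize(b,(400,329),interpolation=cv2.INTER_CUBIC)
o=np.zeros((600,800,3),np.uint8);o[:356,:400]=A;o[:329,400:]=B
t=cv2.resize(cv2.imread('pics/sc7.png')[220:270,265:345],(384,240),interpolation=cv2.INTER_CUBIC);o[358:598,:384]=t
t=cv2.resize(cv2.imread('pics/sd7.png')[245:315,280:390],(377,240),interpolation=cv2.INTER_CUBIC);o[358:598,400:777]=t
cv2.imwrite('pics/c7.png',o)
for n in ['flange','tub_center']:
 for c in ['scene','side']:
  for r in robot.spot_point(n,c)[:2]: print(n,c,round(r['score'],2),np.round(r['centre'],3))
E
```

```text
t 26.95 tip xs,z 0.166 0.1369 ys -0.2316 r 0.2152 theta -0.183 tilt 0.004 F [-0.6 -0.1  0.1] q [-0.18 -0.37  1.57 -0.    1.94 -0.2 ]
flange scene 0.86 [0.503 0.071 0.224]
flange scene 0.66 [0.576 0.158 0.167]
flange side 0.87 [0.503 0.074 0.219]
tub_center scene 0.63 [ 0.809 -0.188  0.036]
tub_center scene 0.62 [0.576 0.013 0.035]
tub_center side 0.93 [0.575 0.016 0.036]
tub_center side 0.8 [ 0.808 -0.188  0.039]
```

View pics/c7.png

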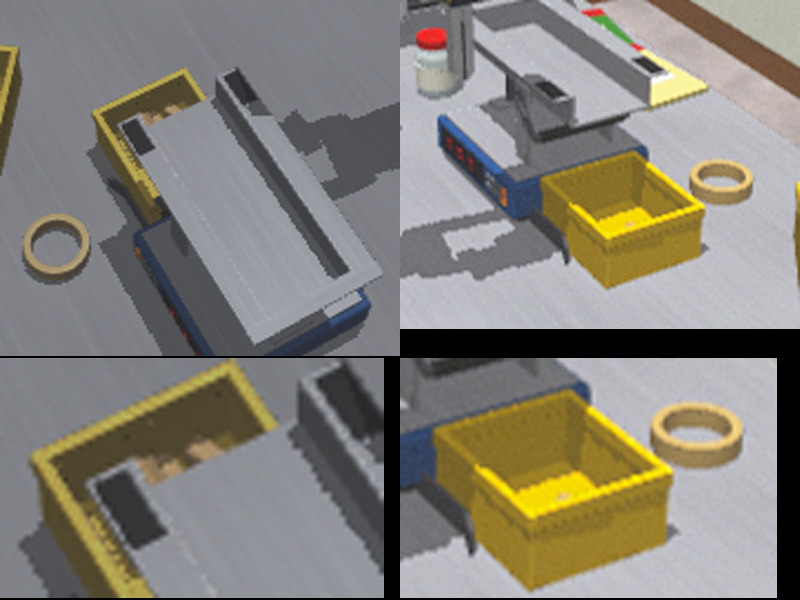

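The pan is level and empty, the tub is home with the bars in it, there are no bars on the table, and the arm is clear.

```bash
python3 -c "
from bench import robot
print(robot.close_job())"
```

```text
the job is handed in; nothing more can be done
None
```

I handed the job in at about 27 s, with the tub home against the buffers, the pan empty and back on its rest, and the arm clear. No bars were left in the pan or on the table, though the pan hid part of the tub so I could not count all five in it. The readings after each move stayed under about 13 N.

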